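Snap the hook-top bottle onto the station stand's eye

ROBOT

A 7-joint arm with a two-finger parallel gripper is mounted at the origin on the work surface. World frame = base frame: x ahead of the robot, y to its left, z up, the work surface at z = 0. Lengths are in m, angles in rad, forces in N, time in s.
With the tool pointing down it reaches from about 0.425 to 1.025 m from the base axis. Payload 9.4 kg.
Tool frame: the origin (TCP) lies on the centre line of the jaws, within the pads' length; the fingertips stand 19 mm ahead of it and the grasp point (between the pads) is the TCP (robot.tips_ahead is the distance from the TCP to the fingertips, in m); z points along the fingers, y is the direction in which the jaws open and shut (so a half turn about z gives the same grasp; the last joint's range is limited). The gripper opens to 85 mm and grips with 20 to 120 N. Pads are 22 mm wide; open, the fingers measure 114 mm over their backs; the gripper's body (76 mm by 85 mm) begins 54 mm behind the grasp point. The pads swing forward as they close: fully open they stand 13 mm farther back than shut.
Start: joints at [1.212, 0.599, -0.003, 1.599, 0.002, 0.943, -0.08], TCP at [0.202, -0.696, 0.25] pointing down, gripper open.
Joint ranges: [-2.57, 2.57], [-0.35, 1.97], [-1.29, 1.29], [0.11, 2.56], [-1.05, 4.19], [0.11, 1.86], [-2.63, 2.63]. Speed limits (rad/s): [2.22, 2.22, 3.01, 3.01, 3.14, 3.14, 3.14].

INTERFACE

Orientations are given as a unit quaternion [w, x, y, z].
In Python, from workcell import robot, camera, ticket gives the robot as it stands.
- The arm moves only by the tool arm_command, never from a script. Its argument "moves" is a list of rows, each an object of numbers: "tx", "ty", "tz": the shift along the world's x, y, z in m; "turn": the turn about the world's z in rad. A call has exactly 8 rows; each row shifts and turns the commanded pose from where the row before left it; what a row does not reach is not made up. A row lasts 1/12 s, in which the tool goes at most 41.7 mm and 7.16 degrees, less where a joint would pass 70% of its speed; a pose out of reach is approached as far as the arm can. A call is refused whole if a number of a shift passes 0.0417 or a number of a turn 0.125, either way. A call with a gripper value outside its range is refused whole. "grip" is the closure, from 0 (fully open) to 1 (shut), set as the call begins (left out, the last holds). The fingers move at their own pace and stop on an object; the grip force is fixed at half the most. Time passes only in rows, so rows that do not move let the fingers close, or fill a call up. It gives the time, the measured TCP pose, the force and the opening at its end, in the units of the state.
- robot.read_state(): the state, without advancing time (a new reading comes with each control period).
- camera(name): name is "scene" or "top" or "wrist"; returns a dict with "pixels" (420x560x3 uint8, red, green, blue), "K" (3x3 intrinsics, pixels), "world_to_cam" (4x4, takes a point from world to camera coordinates). Camera axes: x right, y down, z forward; pixel columns grow to the right and rows downward; lengths in m; the calibration is good to about 2 mm. A picture is of the moment at which its call begins. There is no depth.
- ticket.job_done(): hands the job in, once; it reports no verdict.
The state is a dict: "time_s": time; "joints": joint angles; "qvel": joint speeds; "tau": joint torques, N m; "tool_pos": TCP position; "ee_rot": TCP orientation; "contact_force": force on the tool from outside, world axes, zero at the start; "ft_torque": the same for the moment, N m; "gripper_width": finger opening in m.
Only numpy, scipy, OpenCV 4.12 (cv2) and the standard library are available. Lean on these libraries where they do the work, as an engineer would, in place of code of your own. Each camera call takes 0.05 s, during which the arm holds its last target. There are 200 camera calls.

TASK

Clear the workstation's soap bottle off the table: take the squat bottle with the steel snap hook on its cap, press the hook's sprung gate against the front bar of the steel eye on the accessory stand until the bar has gone inside the hook, and leave the bottle hanging there upright and still, with the gate snapped shut behind the bar. The eye is clamped at a different height every time, so find it. Leave everything else on the table where it is.

Things in the scene. Friction and masses are not known exactly. Their poses are not given: they have to be found in the camera images.
- bottle: Squat black bottle, 60 mm diameter, 68 mm tall, grey cap to 79 mm; on the cap, fixed rigidly, an upright steel snap hook with a black grip tab on top; 201 mm tall in all, 0.2 to 0.4 kg, standing. Origin: centre of the underside; z up. The hook is a closed loop of 10 mm bar in the x-z plane at y = 0, its gate on the +x side.
- hook_mouth (a point): Middle of the gated opening, at x +22 mm, 123 mm above the underside; axes as the bottle's. A bar along y enters here, pushing the gate towards -x, with its axis 117 to 130 mm above the underside (lower, the gate jams at its stop), until it is 13 to 17 mm deeper than x = +22. The nose above the opening ends 138 mm above the underside, the base below it at 90 mm; the spine is at x -27.
- hook_tab (a point): Centre of the grip tab on top of the hook, 187 mm above the bottle's underside: a black block 28 mm along the bottle's x, 12 mm thick along its y, 28 mm tall (173 to 201 mm above the underside). Take it from above with the fingers closing along the bottle's y. Axes as the bottle's.
- hook_bow (a point): Underside of the hook's roof at its peak, 165 mm above the bottle's underside, on its axis; the roof slopes down to both sides. Once the bar is inside, sink the bottle about 40 mm: the bar then lies just under this point (its axis 160 mm above the underside) and the gate snaps shut below it. Axes as the bottle's.
- gate (a joint): Sprung gate of the hook, hinged at its lower end (92 mm above the underside, x = +22 mm), 46 mm long, swinging inward. 0 rad is shut, 0.9 fully open. Its spring needs 0.04 N m to start and 0.14 N m at full opening (about 2 to 5 N at mid-length) and shuts it by itself.
- stand: Accessory stand fixed to the table: dark steel foot, steel post of 18 mm diameter. Origin: foot of the post's axis, on the table; z up. From a black collar on the post a steel eye (level closed D of 9 mm round bar, 64 mm wide along y) reaches out to -x, the robot's side. Its straight front bar runs along y, from -24 to +24 mm, at x = -80 mm; the opening behind it is 55 mm deep.
- stand_top (a point): Ball on top of the stand's post, its centre 280 mm above the table, 24 mm diameter; axes as the stand's. The eye is clamped somewhere below it and its height is NOT reported: the front bar's axis is anywhere from 190 to 250 mm above the table, to be seen or felt for. Pressing on the eye with up to 25 N does not shift it.
- ink_bottle: Bystander: slim black bottle with a red cap and no hook, 52 mm diameter, 145 mm tall, standing. Origin: centre of its underside.
- tub: Bystander: pale yellow tub with a white lid, 76 mm diameter, 85 mm tall. Origin: centre of its underside.
- pen: Bystander: dark tattoo machine pen 130 mm long, lying, 32 mm high. Origin: under its middle, on the table; x along the pen.
- tape_roll: Bystander: roll of paper tape lying flat, 90 mm diameter, 24 mm high. Origin: centre of its underside.
- cap_tray: Bystander: white tray with six cells, 100 x 70 x 22 mm. Origin: centre of its underside.
- cup: Bystander: clear plastic cup, 72 mm rim diameter, 85 mm tall. Origin: centre of its underside.
- towels: Bystander: stack of paper towels, 160 x 130 x 35 mm. Origin: centre of its underside.

How it is judged:
On the way:
1. the hook's gate is pressed open against the stand's eye (value of joint gate above 0.25 rad and contact force between bottle and stand above 0.5 N), for 0.05 s.
At the end, for the whole second after the job is handed in: Bottle hangs on the stand's eye over 15 mm clear of the table, hook_bow within 20 mm of the front bar's axis along the stand's x, 30 mm of its middle along y and below 270 mm; gate under 0.08 rad; upright within 0.25 rad, under 0.08 m/s, over 1 N on the stand (value of joint gate below 0.08 rad and contact force between bottle and stand above 1 N and height (world z) of bottle above 0.015 m and x of hook_bow in the frame of stand between -0.1 and -0.06 m and y of hook_bow in the frame of stand between -0.03 and 0.03 m and height (world z) of hook_bow below 0.27 m and angle between bottle's own z axis and vertical below 0.25 rad and linear speed of bottle below 0.08 m/s); the robot touches nothing.
It fails at once if a bystander is moved by more than 30 mm (distance of any of ink_bottle, tub, pen, tape_roll, cap_tray, cup, towels from where it was at the start of the episode above 0.03 m).
It also fails if it takes over 54 s, if anything falls off the work surface, if the arm or the gripper's body presses on something with over 40 N, if the wrist force passes 120 N, or if a joint passes its speed limit or range.

## Working session

There is one attempt and no reset: what is moved stays moved. The work goes in short steps, Python scripts to look and compute and a tool call to move; the robot and the scene stay as the last step left them, time stands still between calls to the robot, and variables do not carry over. Pictures are saved under pics/ and viewed, about 8 in all and at most 12, crops included, and the job is handed in when it is done.

Besides the shell and the picture viewer there is one more tool, called after "Emit:" by a JSON object that holds its "fn" and its "kwargs", one argument or row to a line. arm_command: Moves the arm, as the interface text tells. Its arguments: {"type":"object","properties":{"moves":{"type":"array"},"grip":{"type":"number"}},"required":["moves"]}

```bash
mkdir -p pics; cat > h.py <<'E'
import numpy as np, cv2, pickle, sys
from workcell import robot, camera, ticket
def snap(name, tag):
    c=camera(name); pickle.dump(c,open(f'pics/{tag}.pkl','wb'))
    cv2.imwrite(f'pics/{tag}.png',c['pixels'][:,:,::-1]); return c
def load(tag): return pickle.load(open(f'pics/{tag}.pkl','rb'))
def proj(c,p):
    q=c['world_to_cam']@np.r_[p,1]; u=c['K']@q[:3]; return u[:2]/u[2]
def ray(c,uv):
    R=c['world_to_cam'][:3,:3];t=c['world_to_cam'][:3,3]
    d=R.T@np.linalg.inv(c['K'])@np.r_[uv,1]; return -R.T@t, d/np.linalg.norm(d)
def onz(c,uv,z):
    o,d=ray(c,uv); return o+d*(z-o[2])/d[2]
def tri(*cu):
    A=0;b=0
    for c,uv in cu:
        o,d=ray(c,uv);M=np.eye(3)-np.outer(d,d);A=A+M;b=b+M@o
    return np.linalg.solve(A,b)
E
python3 - <<'E'
from h import *
a=snap('scene','s0');b=snap('top','t0')
for c in(a,b): print(ray(c,(280,210)),c['K'][0,0])
s=robot.read_state();print(s['time_s'],s['tool_pos'],s['ee_rot'],s['contact_force'])
E
```

```text
(array([ 1.01057871, -0.64169966,  1.1825587 ]), array([-0.36073561,  0.49877537, -0.78809451])) 401.9918205153953
(array([ 0.38036089, -0.00677557,  1.61015975]), array([ 0.11676954, -0.01374697, -0.99306389])) 480.10653248052853
0.1 [ 0.20150118 -0.69603872  0.24949937] [-6.79626926e-04  9.90088608e-01  1.40442381e-01 -1.55323250e-04] [ 0.53631617 -0.17054854  0.06581254]
```

View pics/s0.png

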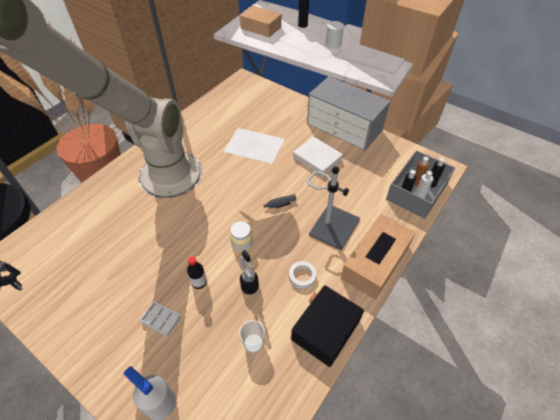

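View pics/t0.png

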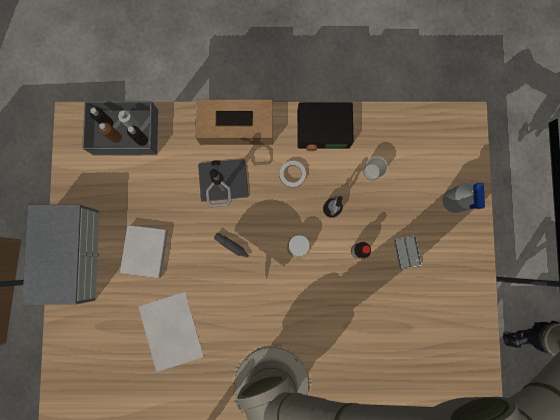

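```bash
python3 - <<'E'
from h import *
def crop(t,x,y,w,h,k):
    im=cv2.imread(f'pics/{t}.png')[y:y+h,x:x+w]
    im=cv2.resize(im,None,fx=k,fy=k,interpolation=cv2.INTER_CUBIC)
    for i in range(0,w,10): cv2.line(im,(i*k,0),(i*k,6),(0,0,255),1); cv2.putText(im,str(x+i),(i*k,16),0,.3,(0,0,255))if i%20==0 else 0
    for i in range(0,h,10): cv2.line(im,(0,i*k),(6,i*k),(0,0,255),1); cv2.putText(im,str(y+i),(8,i*k+4),0,.3,(0,0,255))if i%20==0 else 0
    return im
m=np.vstack([np.hstack([crop('s0',225,240,50,60,8)[:300*2][:480][:, :400],crop('s0',300,160,50,60,8)])[:300] if 0 else np.hstack([crop('s0',220,240,66,50,6)[:, :396],crop('s0',295,160,66,50,6)]),np.hstack([crop('t0',310,180,66,50,6),crop('t0',190,160,66,50,6)])])
cv2.imwrite('pics/m0.png',m);print(m.shape)
E
```

```text
(600, 792, 3)
```

View pics/m0.png

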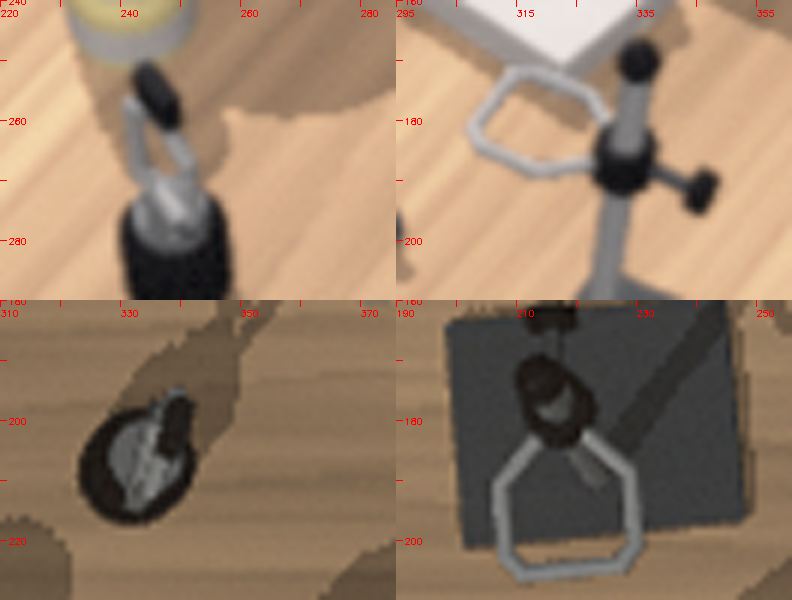

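```bash
python3 - <<'E'
from h import *
s,t=load('s0'),load('t0')
def T(n,a,b):
    p=tri((s,a),(t,b));print(n,p.round(4),(proj(s,p)-a).round(1),(proj(t,p)-b).round(1));return p
T('tab',(245,256),(338,200.5));ball=T('ball',(334,170),(214,173))
T('barL',(314.5,172),(211,205));T('barR',(308.2,182),(227.5,204));T('barM',(311.3,177),(219.3,204.8))
print('ballz280',onz(s,(334,170),.28),onz(t,(214,173),.28))
print('tab187',onz(s,(245,256),.187),onz(t,(338,200.5),.187))
print('cap79 top',onz(t,(333,208),.079), 'body .068',onz(t,(332,208.5),.06))
# scan bar z at known geometry
for z in(.19,.2,.21,.22,.23,.24,.25):
    L,R,M=[onz(t,u,z) for u in((211,205),(227.5,204),(219.3,204.8))]
    print(z,M.round(4),proj(s,L).round(1),proj(s,R).round(1),proj(s,M).round(1),np.linalg.norm(M[:2]-ball[:2]).round(4))
for n,u in dict(tape=(293,174),cup=(375,168),tub=(299,246),ink=(362,250),pen=(232,244)).items(): print(n,onz(t,u,.05).round(3))
E
```

```text
tab [ 0.5738 -0.2032  0.1835] [ 1.2 -0.2] [0.9 0.8]
ball [0.6404 0.1586 0.2783] [ 0.8 -0.2] [0.6 0.7]
barL [0.5607 0.1769 0.2032] [ 0.2 -0. ] [0.2 0.2]
barR [0.5653 0.1297 0.1984] [-0.2  0. ] [-0.2 -0.2]
barM [0.5624 0.1534 0.2   ] [-0.1  0. ] [-0.1 -0.1]
ballz280 [0.63934159 0.15491391 0.28      ] [0.64211864 0.16000697 0.28      ]
tab187 [ 0.57285973 -0.20728369  0.187     ] [ 0.57581816 -0.2002178   0.187     ]
cap79 top [ 0.56636911 -0.19837106  0.079     ] body .068 [ 0.56704803 -0.19746493  0.06      ]
0.19 [0.5635 0.1544 0.19  ] [315.4 174.6] [308.  183.7] [311.5 179. ] 0.077
0.2 [0.5622 0.1533 0.2   ] [315.1 172.6] [307.7 181.7] [311.2 177. ] 0.0783
0.21 [0.5609 0.1522 0.21  ] [314.7 170.6] [307.4 179.7] [310.8 175. ] 0.0797
0.22 [0.5596 0.151  0.22  ] [314.4 168.6] [307.  177.6] [310.5 172.9] 0.0811
0.23 [0.5583 0.1499 0.23  ] [314.1 166.5] [306.7 175.5] [310.2 170.9] 0.0825
0.24 [0.557  0.1488 0.24  ] [313.8 164.4] [306.4 173.3] [309.8 168.8] 0.0839
0.25 [0.5558 0.1476 0.25  ] [313.4 162.3] [306.  171.2] [309.5 166.6] 0.0853
tape [ 0.683 -0.072  0.05 ]
cup [ 0.703 -0.343  0.05 ]
tub [ 0.446 -0.089  0.05 ]
ink [ 0.432 -0.294  0.05 ]
pen [0.453 0.128 0.05 ]
```

Emit:
{"fn": "arm_command", "kwargs": {
  "moves": [
    {"tx": 0.02,"ty": 0.03,"tz": 0.01,"turn": -0.04},
    {"tx": 0.02,"ty": 0.03,"tz": 0.01,"turn": -0.04},
    {"tx": 0.02,"ty": 0.03,"tz": 0.01,"turn": -0.04},
    {"tx": 0.02,"ty": 0.03,"tz": 0.01,"turn": -0.04},
    {"tx": 0.02,"ty": 0.03,"tz": 0.01,"turn": -0.04},
    {"tx": 0.02,"ty": 0.03,"tz": 0.01,"turn": -0.04},
    {"tx": 0.02,"ty": 0.03,"tz": 0.01,"turn": -0.04},
    {"tx": 0.02,"ty": 0.03,"tz": 0.01,"turn": -0.04}
  ],
  "grip": 0
}}

```text
time_s: 0.77
tool_pos: [0.3622, -0.4547, 0.3305]
ee_rot: [-0.0, 1.0, -0.02, -0.0]
contact_force: [0.5, -0.1, -0.2]
gripper_width: 0.0855
```

Emit:
{"fn": "arm_command", "kwargs": {
  "moves": [
    {"tx": 0.022,"ty": 0.028,"turn": -0.04},
    {"tx": 0.022,"ty": 0.028,"turn": -0.04},
    {"tx": 0.022,"ty": 0.028,"turn": -0.04},
    {"tx": 0.022,"ty": 0.028,"turn": -0.04},
    {"tx": 0.022,"ty": 0.028,"turn": -0.04},
    {"tx": 0.022,"ty": 0.028,"turn": -0.04},
    {"tx": 0.022,"ty": 0.028,"turn": -0.04},
    {"turn": -0.04}
  ]
}}

```text
$.moves[0]: bad value
```

```bash
python3 - <<'E'
from h import *
c=snap('wrist','w0');print(ray(c,(280,210)),c['K'][0,0])
for z,n in((.187,'tab'),(.0,'base')):print(proj(c,[.571,-.2,z]))
s=robot.read_state();print(s['time_s'],s['tool_pos'],s['ee_rot'],s['joints'])
E
```

```text
(array([ 0.43140668, -0.45792952,  0.45398404]), array([-2.73831196e-01,  1.25801486e-04, -9.61777760e-01])) 347.62706454731943
[-137.85833762 -100.2830833 ]
[47.84180666 -5.52293821]
0.8167 [ 0.36805265 -0.44857015  0.33238342] [-0.00125475  0.99984327 -0.01755722  0.00190055] [ 0.75249478  0.33847816  0.04849854  1.84509374 -0.02513657  0.95760329
 -0.7932166 ]
```

View pics/w0.png

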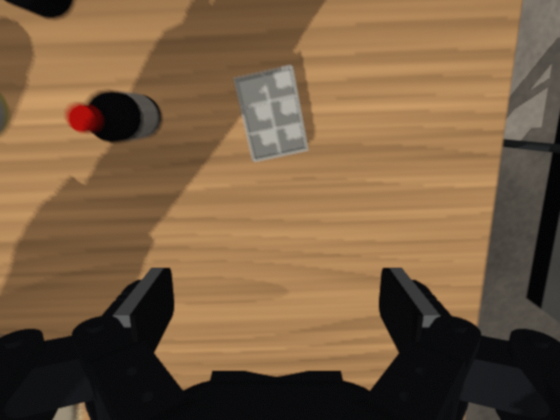

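Emit:
{"fn": "arm_command", "kwargs": {
  "moves": [
    {"tx": 0.019,"ty": 0.028,"tz": 0,"turn": -0.04},
    {"tx": 0.019,"ty": 0.028,"tz": 0,"turn": -0.04},
    {"tx": 0.019,"ty": 0.028,"tz": 0,"turn": -0.04},
    {"tx": 0.019,"ty": 0.028,"tz": 0,"turn": -0.04},
    {"tx": 0.019,"ty": 0.028,"tz": 0,"turn": -0.04},
    {"tx": 0.019,"ty": 0.028,"tz": 0,"turn": -0.04},
    {"tx": 0.019,"ty": 0.028,"tz": 0,"turn": -0.04},
    {"tx": 0.019,"ty": 0.028,"tz": 0,"turn": -0.04}
  ]
}}

```text
time_s: 1.48
tool_pos: [0.5141, -0.2311, 0.3301]
ee_rot: [-0.0, 0.984, -0.179, -0.0]
contact_force: [1.0, -0.5, -0.0]
gripper_width: 0.0853
```

```bash
python3 - <<'E'
from h import *
c=snap('wrist','w1');print(ray(c,(280,210)),c['K'][0,0])
print(proj(c,[.571,-.2,.187]),proj(c,[.571,-.2,.08]))
s=robot.read_state();print(s['time_s'],s['tool_pos'],s['ee_rot'],s['joints'])
E
```

```text
(array([ 0.57892466, -0.25613694,  0.45356551]), array([-0.26013801,  0.08574076, -0.96175711])) 347.62706454731943
[210.45856095 148.30260883] [228.85769867 137.83820295]
1.5333 [ 0.51851741 -0.22413515  0.32990403] [-1.91610063e-03  9.84279530e-01 -1.76606447e-01  5.45424987e-04] [ 0.28106854  0.32067936  0.03819714  1.87965654 -0.01977913  0.94102174
 -1.5969096 ]
```

View pics/w1.png

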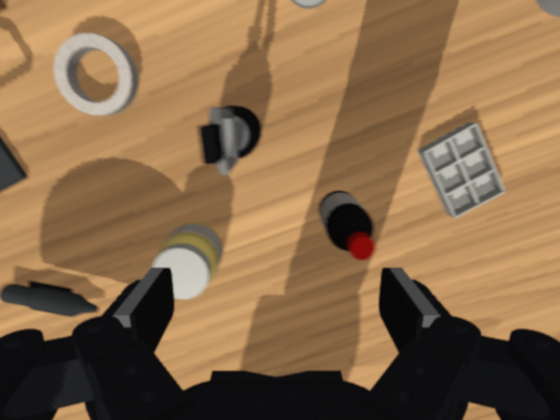

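```bash
python3 - <<'E'
from h import *
im=cv2.imread('pics/w1.png')[90:185,185:275];im=cv2.resize(im,None,fx=6,fy=6,interpolation=cv2.INTER_CUBIC)
for i in range(0,90,10): cv2.putText(im,str(185+i),(i*6,10),0,.35,(0,0,255)); cv2.putText(im,str(90+i),(0,i*6+4),0,.35,(0,0,255))
cv2.imwrite('pics/w1c.png',im)
E
```

```text
(no output)
```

View pics/w1c.png

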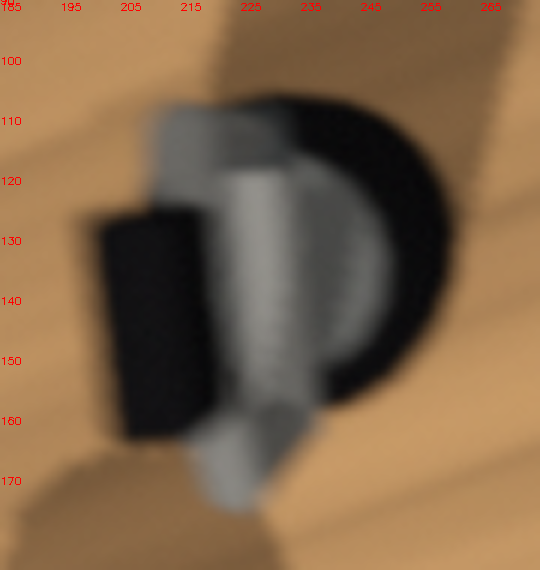

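```bash
cat >> h.py <<'E'
def hook(c,x,y,yaw,z0=0):
    R=np.array([[np.cos(yaw),-np.sin(yaw)],[np.sin(yaw),np.cos(yaw)]])
    P=lambda a,b,z: proj(c,np.r_[[x,y]+R@[a/1e3,b/1e3],z0+z/1e3]).round(1).tolist()
    return P
E
python3 - <<'E'
from h import *
c=load('w1')
from scipy.optimize import least_squares
pix=[(200,126),(205,163)]   # tab top, left edge corners
for flip in(0,np.pi):
    sx=1 if flip==0 else -1
    def f(q):
        P=hook(c,q[0],q[1],q[2])
        r=np.r_[np.array(P(14*sx,6*sx,201))-pix[0],np.array(P(-14*sx,6*sx,201))-pix[1]]
        b=np.array(P(0,0,79)); return np.r_[r,(b-[236,134])*.5]
    q=least_squares(f,[.571,-.2,-.37+flip],diff_step=1e-2).x;P=hook(c,*q)
    print(q,f(q).round(1))
    print('nose/gate x22',P(22,0,138),P(22,0,115),P(22,0,92),'outer x27',P(27,0,138),P(27,0,92))
    print('spine',P(-27,0,150),P(-27,0,120),P(-27,0,90),'outer',P(-32,0,145),P(-32,0,90),'bow',P(0,0,170),'cap',P(0,0,79),'tab',P(0,0,201),P(14,-6,201),P(14,6,173))
E
```

```text
[ 0.57388591 -0.20461394 -0.28602183] [ 0.3 -1.2  0.4  1.3 -2.  -0.2]
nose/gate x22 [221.0, 112.1] [224.7, 112.0] [228.0, 112.0] outer x27 [220.3, 106.1] [227.4, 106.8]
spine [225.5, 170.0] [229.8, 164.9] [233.5, 160.6] outer [226.9, 174.6] [234.0, 165.4] bow [218.1, 140.7] cap [232.0, 133.6] tab [211.2, 144.2] [217.2, 123.5] [207.8, 123.4]
[ 0.57384103 -0.20460948  2.85397909] [ 0.3 -1.2  0.4  1.3 -2.  -0.2]
nose/gate x22 [226.7, 162.4] [229.9, 159.0] [232.7, 156.1] outer x27 [227.3, 167.9] [233.2, 160.9]
spine [218.2, 106.0] [223.4, 106.5] [227.7, 106.8] outer [218.4, 99.9] [227.2, 101.6] bow [218.2, 140.7] cap [232.0, 133.6] tab [211.2, 144.3] [205.4, 164.3] [227.0, 158.1]
```

Emit:
{"fn": "arm_command", "kwargs": {
  "moves": [
    {"tx": 0.009,"ty": 0.003,"tz": -0.012,"turn": 0.01},
    {"tx": 0.009,"ty": 0.003,"tz": -0.012,"turn": 0.01},
    {"tx": 0.009,"ty": 0.003,"tz": -0.012,"turn": 0.01},
    {"tx": 0.009,"ty": 0.003,"tz": -0.012,"turn": 0.01},
    {"tx": 0.009,"ty": 0.003,"tz": -0.012,"turn": 0.01},
    {"tx": 0.009,"ty": 0.003,"tz": -0.012,"turn": 0.015},
    {"tx": 0,"ty": 0,"tz": 0,"turn": 0},
    {"tx": 0,"ty": 0,"tz": 0,"turn": 0}
  ]
}}

```text
time_s: 2.2
tool_pos: [0.5675, -0.2144, 0.257]
ee_rot: [-0.0, 0.989, -0.146, -0.001]
contact_force: [-0.5, -0.8, 0.9]
gripper_width: 0.0853
```

```bash
python3 - <<'E'
from h import *
s=robot.read_state();e=s['ee_rot'];print(s['tool_pos'],2*np.arctan2(e[2],e[1]))
E
```

```text
[ 0.5675111  -0.2143656   0.25699813] -0.29289240364379326
```

Emit:
{"fn": "arm_command", "kwargs": {
  "moves": [
    {"tx": 0.0065,"ty": 0.0104,"tz": 0,"turn": 0},
    {"tx": 0,"ty": 0,"tz": 0,"turn": 0},
    {"tx": 0,"ty": 0,"tz": -0.013,"turn": 0},
    {"tx": 0,"ty": 0,"tz": -0.013,"turn": 0},
    {"tx": 0,"ty": 0,"tz": -0.013,"turn": 0},
    {"tx": 0,"ty": 0,"tz": -0.013,"turn": 0},
    {"tx": 0,"ty": 0,"tz": -0.011,"turn": 0},
    {"tx": 0,"ty": 0,"tz": 0,"turn": 0}
  ]
}}

```text
time_s: 2.87
tool_pos: [0.5734, -0.2035, 0.1939]
ee_rot: [-0.0, 0.989, -0.146, -0.001]
contact_force: [-0.2, 0.6, -0.0]
gripper_width: 0.0854
```

Emit:
{"fn": "arm_command", "kwargs": {
  "moves": [
    {"tx": 0,"ty": 0,"tz": 0,"turn": 0},
    {"tx": 0,"ty": 0,"tz": 0,"turn": 0},
    {"tx": 0,"ty": 0,"tz": 0,"turn": 0},
    {"tx": 0,"ty": 0,"tz": 0,"turn": 0},
    {"tx": 0,"ty": 0,"tz": 0,"turn": 0},
    {"tx": 0,"ty": 0,"tz": 0,"turn": 0},
    {"tx": 0,"ty": 0,"tz": 0,"turn": 0},
    {"tx": 0,"ty": 0,"tz": 0,"turn": 0}
  ],
  "grip": 1
}}

```text
time_s: 3.53
tool_pos: [0.5746, -0.2041, 0.1958]
ee_rot: [0.0, 0.989, -0.146, 0.001]
contact_force: [0.4, 0.2, 3.8]
gripper_width: 0.011
```

Emit:
{"fn": "arm_command", "kwargs": {
  "moves": [
    {"tx": 0,"ty": 0,"tz": 0.016,"turn": 0},
    {"tx": 0,"ty": 0,"tz": 0.016,"turn": 0},
    {"tx": 0,"ty": 0,"tz": 0.016,"turn": 0},
    {"tx": 0,"ty": 0,"tz": 0.016,"turn": 0},
    {"tx": 0,"ty": 0,"tz": 0.016,"turn": 0},
    {"tx": 0,"ty": 0,"tz": 0.016,"turn": 0},
    {"tx": 0,"ty": 0,"tz": 0.016,"turn": 0},
    {"tx": 0,"ty": 0,"tz": 0.008,"turn": 0}
  ]
}}

```text
time_s: 4.2
tool_pos: [0.5742, -0.2041, 0.3167]
ee_rot: [0.0, 0.989, -0.146, 0.001]
contact_force: [0.1, -0.5, -2.5]
gripper_width: 0.0105
```

```bash
python3 - <<'E'
from h import *
a=snap('scene','s1');b=snap('top','t1')
s=robot.read_state();e=s['ee_rot'];print(s['tool_pos'],2*np.arctan2(e[2],e[1]),s['contact_force'])
im=a['pixels'][170:290,190:310,::-1];im=cv2.resize(im,None,fx=5,fy=5,interpolation=cv2.INTER_CUBIC)
cv2.imwrite('pics/s1c.png',im)
E
```

```text
[ 0.57440182 -0.204169    0.31618086] -0.29324756583718614 [ 0.25316502 -0.16349098 -2.81339807]
```

View pics/s1c.png

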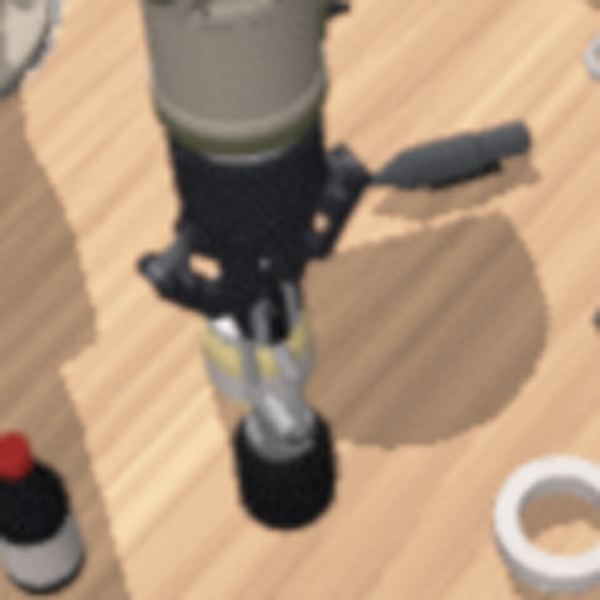

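Emit:
{"fn": "arm_command", "kwargs": {
  "moves": [
    {"tx": -0.006,"ty": 0.02,"tz": 0,"turn": 0.023},
    {"tx": -0.006,"ty": 0.022,"tz": 0,"turn": 0.023},
    {"tx": -0.006,"ty": 0.022,"tz": 0,"turn": 0.023},
    {"tx": -0.006,"ty": 0.022,"tz": 0,"turn": 0.023},
    {"tx": -0.006,"ty": 0.022,"tz": 0,"turn": 0.023},
    {"tx": -0.006,"ty": 0.022,"tz": 0,"turn": 0.023},
    {"tx": -0.006,"ty": 0.022,"tz": 0,"turn": 0.023},
    {"tx": -0.006,"ty": 0.022,"tz": 0,"turn": 0.023}
  ]
}}

```text
time_s: 4.97
tool_pos: [0.525, -0.029, 0.3139]
ee_rot: [0.0, 0.999, -0.054, -0.001]
contact_force: [0.1, 1.4, -2.0]
gripper_width: 0.0109
```

Emit:
{"fn": "arm_command", "kwargs": {
  "moves": [
    {"tx": -0.006,"ty": 0.022,"tz": 0,"turn": 0.023},
    {"tx": -0.006,"ty": 0.022,"tz": 0,"turn": 0.023},
    {"tx": -0.006,"ty": 0.022,"tz": 0,"turn": 0.023},
    {"tx": -0.006,"ty": 0.022,"tz": 0,"turn": 0.023},
    {"tx": -0.002,"ty": 0.022,"tz": -0.008,"turn": 0.023},
    {"tx": 0,"ty": 0.022,"tz": -0.011,"turn": 0.023},
    {"tx": 0,"ty": 0.022,"tz": -0.012,"turn": 0.023},
    {"tx": 0,"ty": 0.022,"tz": -0.012,"turn": 0.023}
  ]
}}

```text
time_s: 5.63
tool_pos: [0.4993, 0.1468, 0.2707]
ee_rot: [0.0, 0.999, 0.038, -0.001]
contact_force: [0.5, 0.3, -3.1]
gripper_width: 0.0108
```

```bash
python3 - <<'E'
from h import *
a=snap('scene','s2');b=snap('top','t2')
s=robot.read_state();e=s['ee_rot'];print(s['time_s'],s['tool_pos'],2*np.arctan2(e[2],e[1]),s['contact_force'])
im=a['pixels'][150:230,260:360,::-1];im=cv2.resize(im,None,fx=7,fy=7,interpolation=cv2.INTER_CUBIC)
for i in range(0,100,10): cv2.putText(im,str(260+i),(i*7,10),0,.35,(0,0,255)); cv2.putText(im,str(150+i),(0,i*7+4),0,.35,(0,0,255))
cv2.imwrite('pics/s2c.png',im)
E
```

```text
5.7333 [0.4985094  0.14947344 0.2695249 ] 0.0806992363155821 [-0.55414189  0.12129353 -1.67464421]
```

View pics/s2c.png

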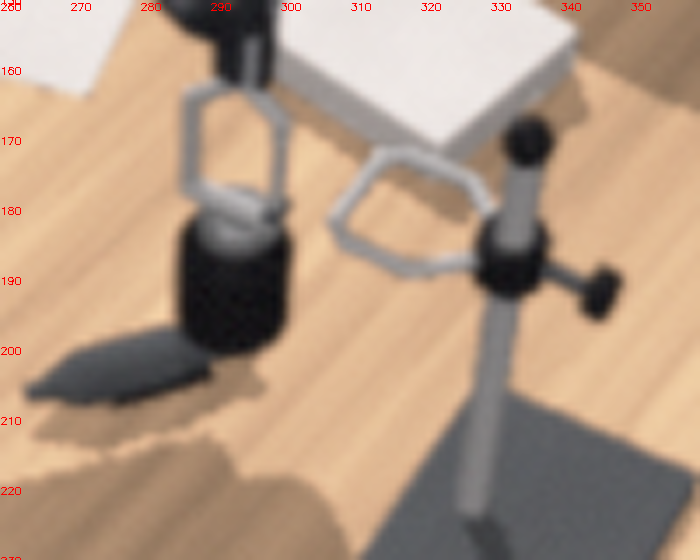

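```bash
python3 - <<'E'
from h import *
c=load('s2');s=robot.read_state();p=s['tool_pos'];P=hook(c,p[0],p[1],.08,p[2]-.196)
for n,a in dict(spineTop=(-27,0,150),spineBot=(-27,0,90),bow=(0,0,170),shoulder=(22,0,150),nose=(22,0,138),base=(22,0,92),bodyL=(0,30,35),bodyR=(0,-30,35),bot=(0,0,0),cap=(0,0,79)).items():print(n,P(*a))
# bar ends for heights, stand yaw .08 at M
for z in(.195,.2,.205,.21):
    M=onz(load('t0'),(219.3,204.8),z);d=np.array([-np.sin(.08),np.cos(.08),0])*.024
    print(z,proj(c,M+d).round(1),proj(c,M-d).round(1))
E
```

```text
spineTop [288.0, 161.5]
spineBot [287.6, 173.8]
bow [295.1, 160.2]
shoulder [300.7, 167.0]
nose [300.5, 169.6]
base [300.0, 178.9]
bodyL [298.1, 182.0]
bodyR [289.6, 192.8]
bot [293.6, 193.7]
cap [294.3, 179.0]
0.195 [314.8 173.5] [307.8 182.6]
0.2 [314.6 172.5] [307.6 181.6]
0.205 [314.5 171.5] [307.5 180.6]
0.21 [314.3 170.5] [307.3 179.6]
```

```bash
python3 - <<'E'
from h import *
a=np.linspace(0,2*np.pi,181)
def body(c,x,y,z0):
    pts=np.array([proj(c,[x+.03*np.cos(t),y+.03*np.sin(t),z0]) for t in a]);top=np.array([proj(c,[x+.03*np.cos(t),y+.03*np.sin(t),z0+.068]) for t in a])
    return 'bottom row',pts[:,1].max().round(2),'at u',pts[pts[:,1].argmax(),0].round(1),'u-range mid',((pts[:,0].min()+top[:,0].min())/2).round(1),((pts[:,0].max()+top[:,0].max())/2).round(1)
for tag,x,y,z,u0,v0,v1 in(('s0',.574,-.204,0,250,283,300),('s1',.5744,-.2041,.1205,247,262,282),('s2',.4992,.1472,.0745,293,190,206)):
    c=load(tag);print(tag,body(c,x,y,z));g=cv2.cvtColor(c['pixels'],cv2.COLOR_RGB2GRAY)
    print(g[v0:v1,u0-1:u0+2].mean(1).round(0).astype(int).tolist(),'from',v0)
    r=(v0-2);print('row',r,g[r,u0-18:u0+18].tolist(),'from',u0-18)
E
```

```text
s0 ('bottom row', np.float64(294.21), 'at u', np.float64(249.2), 'u-range mid', np.float64(239.6), np.float64(258.4))
[26, 24, 23, 23, 20, 22, 21, 17, 18, 18, 31, 80, 116, 126, 126, 126, 125] from 283
row 281 [181, 186, 193, 198, 199, 200, 195, 147, 76, 32, 24, 30, 44, 58, 72, 79, 78, 79, 75, 66, 49, 30, 23, 23, 20, 35, 100, 156, 180, 182, 180, 178, 181, 181, 178, 174] from 232
s1 ('bottom row', np.float64(275.99), 'at u', np.float64(247.0), 'u-range mid', np.float64(236.6), np.float64(257.0))
[45, 27, 26, 25, 23, 22, 21, 21, 21, 21, 19, 21, 23, 53, 141, 176, 184, 185, 184, 183] from 262
row 260 [220, 217, 211, 205, 199, 192, 187, 134, 51, 29, 31, 44, 68, 86, 95, 97, 97, 102, 100, 99, 89, 70, 46, 31, 21, 24, 29, 75, 142, 185, 194, 189, 186, 184, 184, 185] from 229
s2 ('bottom row', np.float64(200.47), 'at u', np.float64(293.5), 'u-range mid', np.float64(285.2), np.float64(302.2))
[25, 22, 19, 21, 21, 20, 19, 18, 21, 23, 49, 109, 129, 132, 131, 134] from 190
row 188 [193, 191, 192, 196, 198, 200, 201, 203, 198, 163, 95, 35, 27, 23, 23, 22, 32, 28, 30, 25, 24, 18, 21, 24, 25, 38, 110, 184, 207, 202, 194, 192, 189, 193, 198, 199] from 275
```

```bash
python3 - <<'E'
from h import *
s,t=load('s0'),load('t0');print(s['K'][:2,2],t['K'][:2,2])
for n,a,b in(('tab',(245,256),(338,200.5)),('ball',(334,170),(214,173)),('L',(314.5,172),(211,205)),('R',(308.2,182),(227.5,204)),('M',(311.3,177),(219.3,204.8))):
    print(n,tri((s,np.array(a)-.42),(t,np.array(b)-.42)).round(4))
# brightness across bar in scene, column profiles
g=cv2.cvtColor(s['pixels'],cv2.COLOR_RGB2HSV)[:,:,1]
print(g[166:188,303:322])
E
```

```text
[275.88753308 206.79881052] [275.62062298 211.28396575]
tab [ 0.5738 -0.2027  0.1855]
ball [0.6401 0.1586 0.2803]
L [0.5605 0.1769 0.2055]
R [0.5652 0.1298 0.2006]
M [0.5622 0.1535 0.2023]
[[91 89 81 63 40 23 16 15 15 15 16 15 16 15 10 10 10 11 10]
 [89 89 88 87 74 54 29 18 18 17 18 15 16 17 15 14 10 10 10]
 [91 90 90 92 86 83 63 41 25 18 17 15 15 16 15 16 18 10 11]
 [84 87 92 92 91 88 84 73 54 28 20 17 16 15 15 16 16 17 14]
 [83 82 86 87 90 90 90 88 80 61 33 18 13 12 11 11 16 17 14]
 [82 81 82 84 88 89 90 89 91 79 32 14  7  7  7  6  9 11 14]
 [81 81 81 84 85 89 91 91 85 59 21  7  6  8  8  6  7  7  8]
 [81 82 84 84 85 85 87 90 69 28 11  9 25 36 36 18  8  8  4]
 [82 84 87 85 86 86 87 80 42 11  8 35 65 80 82 66 42 19  9]
 [83 85 86 85 86 88 84 57 25 10 36 70 88 89 89 87 82 63 41]
 [84 85 85 86 86 88 69 32 14 26 71 87 91 91 90 90 88 84 75]
 [85 86 87 88 86 73 37 15 15 57 85 85 88 92 91 90 91 89 88]
 [85 86 86 86 80 41 13 13 48 82 85 87 89 89 89 88 90 90 88]
 [85 87 88 85 56 23 10 40 78 85 87 90 90 88 87 86 89 90 88]
 [87 87 87 71 32 13 24 70 84 86 89 91 91 88 85 88 88 89 90]
 [87 89 85 56 16  9 42 81 87 89 90 91 89 87 87 87 88 91 90]
 [90 86 84 65 23  9 35 75 87 90 89 88 86 87 88 88 88 88 91]
 [87 86 81 79 44  9 17 46 70 84 85 87 86 86 87 88 89 91 89]
 [85 84 81 81 68 24  7 15 24 43 66 80 85 86 87 90 91 89 88]
 [84 82 80 83 83 58 24 14 10 15 25 43 65 78 85 90 90 88 87]
 [83 81 82 84 88 82 73 60 39 20 10 13 25 33 50 70 76 70 63]
 [81 82 83 88 89 88 87 85 80 67 43 22 11  8 16 24 25 24 27]]
```

Emit:
{"fn": "arm_command", "kwargs": {
  "moves": [
    {"tx": 0,"ty": -0.001,"tz": 0.0055,"turn": 0},
    {"tx": 0.005,"ty": 0.0004,"tz": 0,"turn": 0},
    {"tx": 0.006,"ty": 0.0005,"tz": 0,"turn": 0},
    {"tx": 0.006,"ty": 0.0005,"tz": 0,"turn": 0},
    {"tx": 0.006,"ty": 0.0005,"tz": 0,"turn": 0},
    {"tx": 0.005,"ty": 0.0004,"tz": 0,"turn": 0},
    {"tx": 0,"ty": 0,"tz": 0,"turn": 0},
    {"tx": 0,"ty": 0,"tz": 0,"turn": 0}
  ]
}}

```text
time_s: 6.4
tool_pos: [0.5283, 0.1471, 0.2776]
ee_rot: [0.0, 0.999, 0.037, -0.0]
contact_force: [-0.1, 0.3, -2.6]
gripper_width: 0.0108
```

Emit:
{"fn": "arm_command", "kwargs": {
  "moves": [
    {"tx": 0.002,"ty": 0.0002,"tz": 0,"turn": 0},
    {"tx": 0.002,"ty": 0.0002,"tz": 0,"turn": 0},
    {"tx": 0.002,"ty": 0.0002,"tz": 0,"turn": 0},
    {"tx": 0.002,"ty": 0.0002,"tz": 0,"turn": 0},
    {"tx": 0.001,"ty": 0,"tz": 0,"turn": 0},
    {"tx": 0,"ty": 0,"tz": 0,"turn": 0},
    {"tx": 0,"ty": 0,"tz": 0,"turn": 0},
    {"tx": 0,"ty": 0,"tz": 0,"turn": 0}
  ]
}}

```text
time_s: 7.07
tool_pos: [0.5368, 0.1481, 0.2777]
ee_rot: [0.0, 0.999, 0.037, -0.0]
contact_force: [-1.4, -0.0, -2.5]
gripper_width: 0.0106
```

Emit:
{"fn": "arm_command", "kwargs": {
  "moves": [
    {"tx": 0,"ty": 0.001,"tz": -0.0015,"turn": 0},
    {"tx": 0,"ty": 0.001,"tz": -0.0015,"turn": 0},
    {"tx": 0.0015,"ty": 0.0005,"tz": 0,"turn": 0},
    {"tx": 0.0015,"ty": 0.0005,"tz": 0,"turn": 0},
    {"tx": 0.0015,"ty": 0.0001,"tz": 0,"turn": 0},
    {"tx": 0.0015,"ty": 0.0001,"tz": 0,"turn": 0},
    {"tx": 0,"ty": 0,"tz": 0,"turn": 0},
    {"tx": 0,"ty": 0,"tz": 0,"turn": 0}
  ]
}}

```text
time_s: 7.73
tool_pos: [0.5431, 0.1514, 0.2747]
ee_rot: [-0.0, 0.999, 0.037, -0.0]
contact_force: [-2.2, -0.4, -2.2]
gripper_width: 0.0109
```

Emit:
{"fn": "arm_command", "kwargs": {
  "moves": [
    {"tx": 0.0015,"ty": 0.0001,"tz": 0,"turn": 0},
    {"tx": 0.0015,"ty": 0.0001,"tz": 0,"turn": 0},
    {"tx": 0.0015,"ty": 0.0001,"tz": 0,"turn": 0},
    {"tx": 0.0015,"ty": 0.0001,"tz": 0,"turn": 0},
    {"tx": 0,"ty": 0,"tz": 0,"turn": 0},
    {"tx": 0,"ty": 0,"tz": 0,"turn": 0},
    {"tx": 0,"ty": 0,"tz": 0,"turn": 0},
    {"tx": 0,"ty": 0,"tz": 0,"turn": 0}
  ]
}}

```text
time_s: 8.4
tool_pos: [0.549, 0.1517, 0.2746]
ee_rot: [0.0, 0.999, 0.037, -0.0]
contact_force: [-2.9, -0.3, -4.8]
gripper_width: 0.0106
```

Emit:
{"fn": "arm_command", "kwargs": {
  "moves": [
    {"tx": 0.0015,"ty": 0.0001,"tz": 0,"turn": 0},
    {"tx": 0.0015,"ty": 0.0001,"tz": 0,"turn": 0},
    {"tx": 0.001,"ty": 0.0001,"tz": 0,"turn": 0},
    {"tx": 0,"ty": 0.0001,"tz": 0,"turn": 0},
    {"tx": 0,"ty": 0,"tz": 0,"turn": 0},
    {"tx": 0,"ty": 0,"tz": 0,"turn": 0},
    {"tx": 0,"ty": 0,"tz": 0,"turn": 0},
    {"tx": 0,"ty": 0,"tz": 0,"turn": 0}
  ]
}}

```text
time_s: 9.07
tool_pos: [0.5531, 0.152, 0.2747]
ee_rot: [0.0, 0.999, 0.037, -0.0]
contact_force: [-2.5, -1.3, -3.5]
gripper_width: 0.0108
```

Emit:
{"fn": "arm_command", "kwargs": {
  "moves": [
    {"tx": 0.001,"ty": 0.0001,"tz": 0,"turn": 0},
    {"tx": 0.001,"ty": 0.0001,"tz": 0,"turn": 0},
    {"tx": 0,"ty": 0.0001,"tz": 0,"turn": 0},
    {"tx": 0,"ty": 0.0001,"tz": 0,"turn": 0},
    {"tx": 0,"ty": 0,"tz": 0,"turn": 0},
    {"tx": 0,"ty": 0,"tz": 0,"turn": 0},
    {"tx": 0,"ty": 0,"tz": 0,"turn": 0},
    {"tx": 0,"ty": 0,"tz": 0,"turn": 0}
  ]
}}

```text
time_s: 9.73
tool_pos: [0.5551, 0.1524, 0.2747]
ee_rot: [0.0, 0.999, 0.037, -0.0]
contact_force: [-2.3, -0.5, -4.4]
gripper_width: 0.011
```

Emit:
{"fn": "arm_command", "kwargs": {
  "moves": [
    {"tx": 0,"ty": 0,"tz": -0.002,"turn": 0},
    {"tx": 0,"ty": 0,"tz": -0.002,"turn": 0},
    {"tx": 0,"ty": 0,"tz": -0.002,"turn": 0},
    {"tx": 0,"ty": 0,"tz": -0.002,"turn": 0},
    {"tx": 0,"ty": 0,"tz": -0.002,"turn": 0},
    {"tx": 0,"ty": 0,"tz": -0.002,"turn": 0},
    {"tx": 0,"ty": 0,"tz": 0,"turn": 0},
    {"tx": 0,"ty": 0,"tz": 0,"turn": 0}
  ]
}}

```text
time_s: 10.4
tool_pos: [0.5553, 0.1524, 0.2625]
ee_rot: [0.0, 0.999, 0.037, -0.0]
contact_force: [-0.6, -0.3, -4.7]
gripper_width: 0.0108
```

Emit:
{"fn": "arm_command", "kwargs": {
  "moves": [
    {"tx": 0,"ty": 0,"tz": -0.001,"turn": 0},
    {"tx": 0,"ty": 0,"tz": -0.001,"turn": 0},
    {"tx": 0,"ty": 0,"tz": -0.001,"turn": 0},
    {"tx": 0,"ty": 0,"tz": -0.001,"turn": 0},
    {"tx": 0,"ty": 0,"tz": 0,"turn": 0},
    {"tx": 0,"ty": 0,"tz": 0,"turn": 0},
    {"tx": 0,"ty": 0,"tz": 0,"turn": 0},
    {"tx": 0,"ty": 0,"tz": 0,"turn": 0}
  ]
}}

```text
time_s: 11.07
tool_pos: [0.5552, 0.1525, 0.2583]
ee_rot: [0.0, 0.999, 0.037, -0.0]
contact_force: [1.4, 0.7, -11.6]
gripper_width: 0.0109
```

```bash
python3 - <<'E'
from h import *
a=snap('scene','s3');snap('wrist','w3')
for i in range(3):
    s=robot.read_state();print(s['time_s'],s['tool_pos'],s['contact_force'].round(1) if hasattr(s['contact_force'],'round') else s['contact_force'],s['ft_torque']);
    if i<2: camera('top')
im=a['pixels'][140:215,260:360,::-1];im=cv2.resize(im,None,fx=8,fy=8,interpolation=cv2.INTER_CUBIC)
cv2.imwrite('pics/s3c.png',im)
E
```

```text
11.1667 [0.55515137 0.15245492 0.25836979] [  1.4   0.3 -12.8] [ 0.1185967  -0.39747678  0.01226884]
11.2167 [0.55510936 0.15242693 0.25839361] [  1.6   1.1 -13.9] [ 0.15878673 -0.39965428  0.0477245 ]
11.2667 [0.55508308 0.15245832 0.25844067] [  2.2   0.4 -14.1] [ 0.15072343 -0.44237255  0.08964902]
```

View pics/s3c.png

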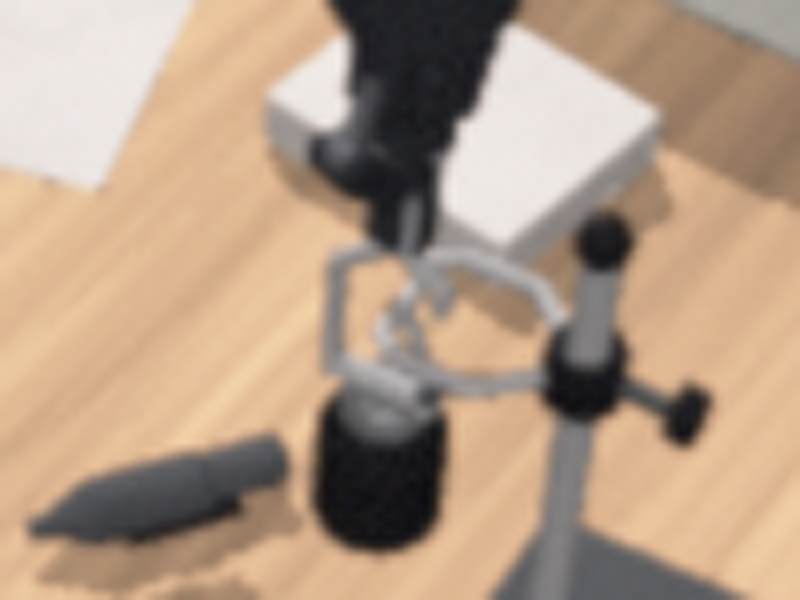

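Emit:
{"fn": "arm_command", "kwargs": {
  "moves": [
    {"tx": 0,"ty": 0,"tz": -0.002,"turn": 0},
    {"tx": 0,"ty": 0,"tz": -0.002,"turn": 0},
    {"tx": 0,"ty": 0,"tz": -0.002,"turn": 0},
    {"tx": 0,"ty": 0,"tz": 0,"turn": 0},
    {"tx": 0,"ty": 0,"tz": 0,"turn": 0},
    {"tx": 0,"ty": 0,"tz": 0,"turn": 0},
    {"tx": 0,"ty": 0,"tz": 0,"turn": 0},
    {"tx": 0,"ty": 0,"tz": 0,"turn": 0}
  ]
}}

```text
time_s: 11.93
tool_pos: [0.5552, 0.1525, 0.2529]
ee_rot: [-0.0, 0.999, 0.037, 0.0]
contact_force: [-0.2, -0.0, -2.4]
gripper_width: 0.0109
```

Emit:
{"fn": "arm_command", "kwargs": {
  "moves": [
    {"tx": 0.0015,"ty": 0.0002,"tz": -0.002,"turn": 0},
    {"tx": 0.0015,"ty": 0.0002,"tz": -0.002,"turn": 0},
    {"tx": 0.0015,"ty": 0.0002,"tz": -0.002,"turn": 0},
    {"tx": 0.0015,"ty": 0,"tz": -0.002,"turn": 0},
    {"tx": 0,"ty": 0,"tz": -0.002,"turn": 0},
    {"tx": 0,"ty": 0,"tz": 0,"turn": 0},
    {"tx": 0,"ty": 0,"tz": 0,"turn": 0},
    {"tx": 0,"ty": 0,"tz": 0,"turn": 0}
  ]
}}

```text
time_s: 12.6
tool_pos: [0.5613, 0.1532, 0.2428]
ee_rot: [-0.0, 0.999, 0.037, 0.0]
contact_force: [1.1, -0.5, -1.3]
gripper_width: 0.0113
```

Emit:
{"fn": "arm_command", "kwargs": {
  "moves": [
    {"tx": 0,"ty": 0,"tz": -0.001,"turn": 0},
    {"tx": 0,"ty": 0,"tz": -0.001,"turn": 0},
    {"tx": 0,"ty": 0,"tz": -0.001,"turn": 0},
    {"tx": 0,"ty": 0,"tz": 0,"turn": 0},
    {"tx": 0,"ty": 0,"tz": 0,"turn": 0},
    {"tx": 0,"ty": 0,"tz": 0,"turn": 0},
    {"tx": 0,"ty": 0,"tz": 0,"turn": 0},
    {"tx": 0,"ty": 0,"tz": 0,"turn": 0}
  ]
}}

```text
time_s: 13.27
tool_pos: [0.5617, 0.1532, 0.2418]
ee_rot: [-0.0, 0.999, 0.037, 0.001]
contact_force: [-3.9, -1.8, 17.1]
gripper_width: 0.0109
```

Emit:
{"fn": "arm_command", "kwargs": {
  "moves": [
    {"tx": 0,"ty": 0,"tz": 0.001,"turn": 0},
    {"tx": 0,"ty": 0,"tz": 0.001,"turn": 0},
    {"tx": -0.0015,"ty": 0,"tz": 0,"turn": 0},
    {"tx": -0.0015,"ty": 0,"tz": 0,"turn": 0},
    {"tx": 0,"ty": 0,"tz": -0.001,"turn": 0},
    {"tx": 0,"ty": 0,"tz": -0.0005,"turn": 0},
    {"tx": 0,"ty": 0,"tz": 0,"turn": 0},
    {"tx": 0,"ty": 0,"tz": 0,"turn": 0}
  ]
}}

```text
time_s: 13.93
tool_pos: [0.5603, 0.1534, 0.2422]
ee_rot: [-0.001, 0.999, 0.037, 0.003]
contact_force: [2.2, -1.1, 13.3]
gripper_width: 0.0112
```

```bash
python3 - <<'E'
from h import *
s=robot.read_state();print(s['time_s'],s['tool_pos'],s['contact_force'],s['ft_torque'])
E
```

```text
13.9333 [0.56031135 0.15343876 0.24224952] [ 2.17946709 -1.05115013 13.2552554 ] [-0.22654697 -0.68574271  0.06973541]
```

Emit:
{"fn": "arm_command", "kwargs": {
  "moves": [
    {"tx": 0.001,"ty": 0,"tz": 0.0007,"turn": 0},
    {"tx": 0,"ty": 0,"tz": 0,"turn": 0},
    {"tx": 0,"ty": 0,"tz": 0,"turn": 0},
    {"tx": 0,"ty": 0,"tz": 0,"turn": 0},
    {"tx": 0,"ty": 0,"tz": 0,"turn": 0},
    {"tx": 0,"ty": 0,"tz": 0,"turn": 0},
    {"tx": 0,"ty": 0,"tz": 0,"turn": 0},
    {"tx": 0,"ty": 0,"tz": 0,"turn": 0}
  ]
}}

```text
time_s: 14.6
tool_pos: [0.5607, 0.1535, 0.2423]
ee_rot: [-0.001, 0.999, 0.037, 0.002]
contact_force: [2.8, -1.3, 8.8]
gripper_width: 0.011
```

Emit:
{"fn": "arm_command", "kwargs": {
  "moves": [
    {"tx": 0,"ty": 0,"tz": 0,"turn": 0},
    {"tx": 0,"ty": 0,"tz": 0,"turn": 0},
    {"tx": 0,"ty": 0,"tz": 0,"turn": 0},
    {"tx": 0,"ty": 0,"tz": 0,"turn": 0},
    {"tx": 0,"ty": 0,"tz": 0,"turn": 0},
    {"tx": 0,"ty": 0,"tz": 0,"turn": 0},
    {"tx": 0,"ty": 0,"tz": 0,"turn": 0},
    {"tx": 0,"ty": 0,"tz": 0,"turn": 0}
  ],
  "grip": 0.5
}}

```text
time_s: 15.27
tool_pos: [0.5591, 0.1531, 0.2409]
ee_rot: [0.0, 0.999, 0.037, -0.0]
contact_force: [-0.5, 1.1, 0.2]
gripper_width: 0.0426
```

Emit:
{"fn": "arm_command", "kwargs": {
  "moves": [
    {"tx": 0,"ty": 0,"tz": 0.005,"turn": 0},
    {"tx": 0,"ty": 0,"tz": 0.01,"turn": 0},
    {"tx": 0,"ty": 0,"tz": 0.01,"turn": 0},
    {"tx": 0,"ty": 0,"tz": 0.015,"turn": 0},
    {"tx": 0,"ty": 0,"tz": 0.015,"turn": 0},
    {"tx": 0,"ty": 0,"tz": 0.015,"turn": 0},
    {"tx": 0,"ty": 0,"tz": 0.015,"turn": 0},
    {"tx": 0,"ty": 0,"tz": 0.015,"turn": 0}
  ]
}}

```text
time_s: 15.93
tool_pos: [0.5591, 0.1531, 0.3431]
ee_rot: [-0.0, 0.999, 0.037, 0.001]
contact_force: [0.5, -0.4, 0.7]
gripper_width: 0.0424
```

Emit:
{"fn": "arm_command", "kwargs": {
  "moves": [
    {"tx": -0.01,"ty": 0,"tz": 0.01,"turn": 0},
    {"tx": -0.01,"ty": 0,"tz": 0.01,"turn": 0},
    {"tx": -0.01,"ty": 0,"tz": 0.01,"turn": 0},
    {"tx": -0.01,"ty": 0,"tz": 0,"turn": 0},
    {"tx": 0,"ty": 0,"tz": 0,"turn": 0},
    {"tx": 0,"ty": 0,"tz": 0,"turn": 0},
    {"tx": 0,"ty": 0,"tz": 0,"turn": 0},
    {"tx": 0,"ty": 0,"tz": 0,"turn": 0}
  ]
}}

```text
time_s: 16.6
tool_pos: [0.5193, 0.153, 0.3704]
ee_rot: [0.0, 0.999, 0.037, -0.0]
contact_force: [0.8, -0.7, -0.3]
gripper_width: 0.0424
```

```bash
python3 - <<'E'
from h import *
a=snap('scene','s4')
s=robot.read_state();print(s['time_s'],s['tool_pos'],s['contact_force'])
im=a['pixels'][140:215,260:360,::-1];im=cv2.resize(im,None,fx=8,fy=8,interpolation=cv2.INTER_CUBIC)
cv2.imwrite('pics/s4c.png',im)
for i in range(8): b=camera('scene')
print('motion',cv2.absdiff(a['pixels'],b['pixels'])[140:215,260:360].max())
P=hook(a,.5605,.1534,.08,.0455)
for n,q in dict(spineTop=(-27,0,150),spineBot=(-27,0,90),base=(22,0,92),nose=(22,0,138),tab=(0,0,187),cap=(0,0,79)).items():print(n,((np.array(P(*q))-[260,140]+.5)*8).round())
E
```

```text
16.65 [0.51933834 0.15299975 0.37036191] [-0.77968034  0.10657891  0.43093035]
motion 17
spineTop [353. 281.]
spineBot [346. 375.]
base [446. 418.]
nose [454. 346.]
tab [415. 244.]
cap [399. 417.]
```

View pics/s4c.png

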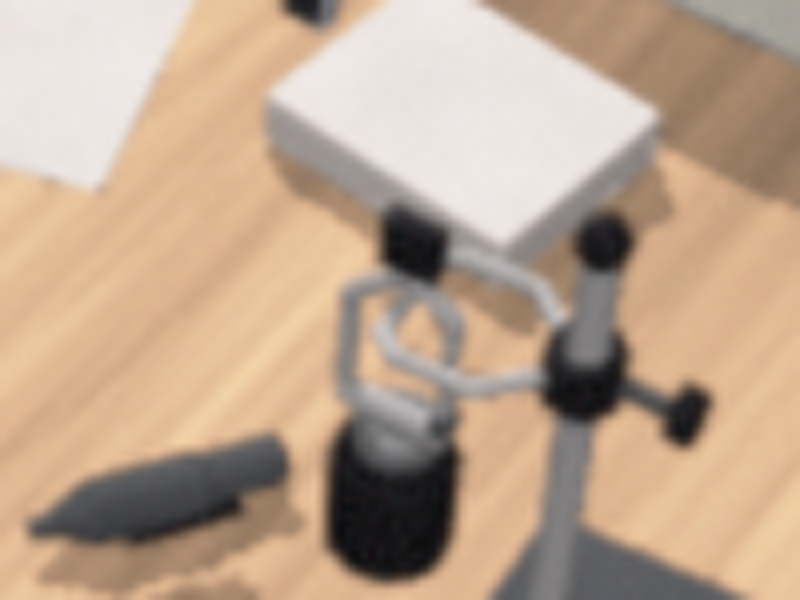

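Emit:
{"fn": "arm_command", "kwargs": {
  "moves": [
    {"tx": 0,"ty": 0,"tz": 0,"turn": 0},
    {"tx": 0,"ty": 0,"tz": 0,"turn": 0},
    {"tx": 0,"ty": 0,"tz": 0,"turn": 0},
    {"tx": 0,"ty": 0,"tz": 0,"turn": 0},
    {"tx": 0,"ty": 0,"tz": 0,"turn": 0},
    {"tx": 0,"ty": 0,"tz": 0,"turn": 0},
    {"tx": 0,"ty": 0,"tz": 0,"turn": 0},
    {"tx": 0,"ty": 0,"tz": 0,"turn": 0}
  ]
}}

```text
time_s: 17.72
tool_pos: [0.5191, 0.1531, 0.371]
ee_rot: [0.0, 0.999, 0.037, -0.0]
contact_force: [0.6, 0.2, 0.2]
gripper_width: 0.0427
```

Emit:
{"fn": "arm_command", "kwargs": {
  "moves": [
    {"tx": 0,"ty": 0,"tz": 0,"turn": 0},
    {"tx": 0,"ty": 0,"tz": 0,"turn": 0},
    {"tx": 0,"ty": 0,"tz": 0,"turn": 0},
    {"tx": 0,"ty": 0,"tz": 0,"turn": 0},
    {"tx": 0,"ty": 0,"tz": 0,"turn": 0},
    {"tx": 0,"ty": 0,"tz": 0,"turn": 0},
    {"tx": 0,"ty": 0,"tz": 0,"turn": 0},
    {"tx": 0,"ty": 0,"tz": 0,"turn": 0}
  ]
}}

```text
time_s: 18.38
tool_pos: [0.5191, 0.1531, 0.371]
ee_rot: [0.0, 0.999, 0.037, -0.0]
contact_force: [-0.4, -0.2, 0.4]
gripper_width: 0.0431
```

```bash
python3 - <<'E'
from h import *
f=[camera('scene')['pixels'] for i in range(10)]
a=load('s4')['pixels']
print('vs release',cv2.absdiff(a,f[0])[165:215,298:320].max(),'frames',[int(cv2.absdiff(f[0],x)[165:215,298:320].max()) for x in f],'noise elsewhere',cv2.absdiff(f[0],f[9])[250:400,:200].max())
E
```

```text
vs release 11 frames [0, 13, 9, 14, 9, 12, 11, 9, 9, 9] noise elsewhere 10
```

Differences in the bottle area stay at about the noise level, so the bottle is still. Handing in.

```bash
python3 -c "
from workcell import ticket; print(ticket.job_done())"
```

```text
the job is handed in; nothing more can be done
None
```

The bottle is hanging on the stand's eye by its hook, and I handed the job in at about 19 s of the 54 s allowed. No verdict was reported.

**What I did:** I found the bottle (gate facing +x, yaw about -0.29 rad). The eye's front bar measured at about x 0.562, y 0.153, z 0.2025. I gripped the hook's tab, pressed the gate onto the bar about 15 mm deep, sank the bottle about 33 mm until the roof rested on the bar, then let go and backed off.

**Last checks:**
- **Bottle and gate:** the final picture shows the bottle upright with the bar inside the hook and the gate looking shut. From the gripper height, the underside is about 45 mm above the table.
- **Stillness:** frame-to-frame change around the bottle was 9–14 grey levels, against 10 elsewhere, so it is still to within image noise.
- **Robot:** the contact force on the tool read about zero after backing off.
- **Bystanders:** the pen and the stack of towels looked unmoved in the last crop. I did not measure the other bystanders again, but the arm's path stayed clear of them.

**Not as expected:**
- **Pull while sinking:** a brief downward pull of about 14 N appeared, which I read as the gate's tip catching under the bar. It went away after another 6 mm.
- **Contact height:** the roof met the bar about 3 mm higher than my height estimate predicted.
- **Gate angle:** I could only judge it from the picture, not measure it.

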